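# Bring the trophy plate round to the front and hold it

## Robot

A 6-joint arm with a two-finger parallel gripper is mounted at the origin on the work surface. World frame = base frame: x ahead of the robot, y to its left, z up, the work surface at z = 0. Lengths are in m, angles in rad, forces in N, time in s.
With the tool pointing down it reaches from about 0.275 to 0.725 m from the base axis. Payload 5.6 kg.
Tool frame: the origin (TCP) lies midway between the tips of the shut fingers; the grasp point (between the pads) lies 19 mm behind it; z points along the fingers, y is the line along which they close (so a half turn about z gives the same grasp; the last joint's range is limited). The gripper opens to 85 mm and grips with 20 to 120 N. Pads are 22 mm wide; open, the fingers measure 114 mm over their backs; the gripper's body (76 mm by 85 mm) begins 54 mm behind the grasp point. The pads swing forward as they close: fully open they stand 13 mm farther back than shut.
Start: joints at [1.48, 0.255, 0.108, 0, -1.424, -0.285], TCP at [0.202, 0.512, 0.231] pointing down, gripper open.
Joint ranges: [-2.95, 2.95], [-1.21, 1.97], [-1.09, 1.5], [-2.87, 1.71], [-2.94, -0.07], [-3.05, 3.05]. Speed limits (rad/s): [2.57, 2.57, 3.14, 3.14, 3.14, 3.14].

## Interface

Orientations are given as a unit quaternion [x, y, z, w].
In Python, from cell import r gives the robot as it stands.
- The arm moves only by the shell command python3 -m crank 'ROWS'. ROWS is a JSON object of lists of equal length, an entry for each row: "gripper": the closure in counts, from 0 (fully open) to 255 (shut); "delta_pos": the shift along the tool's x, y, z in m, a list of three; "turn": the turn about the tool's z in degrees. A call has exactly 10 rows; each row shifts and turns the commanded pose from where the row before left it, along the tool's axes as they then stand; what a row does not reach is not made up. A row lasts 1/10 s, in which the tool goes at most 50 mm and 8.59 degrees, less where a joint would pass 70% of its speed; a pose out of reach is approached as far as the arm can. A call is refused whole if a number of a shift passes 0.05 or a number of a turn 8.59, either way. A call with a gripper value outside its range is refused whole. The fingers move at their own pace and stop on an object; the grip force is fixed at half the most. Time passes only in rows, so rows that do not move let the fingers close, or fill a call up. It gives the time, the measured TCP pose, the force, the opening and the grip force at its end, in the units of the state.
- r.sense(): the state, without advancing time (a new reading comes with each control period).
- r.read_camera(name): name is "side" or "top" or "wrist"; returns the picture (480x640x3 uint8, blue, green, red); there is no depth.
- r.camera_params(name): a dict with "K" (3x3 intrinsics, pixels), "R" (3x3) and "t" (3): a world point X has camera coordinates R X + t; the wrist camera has in their place "T_tool_cam" (4x4, takes a point from camera to tool coordinates, whose origin is the TCP and whose axes are the flange's). Camera axes: x right, y down, z forward; pixel columns grow to the right and rows downward; lengths in m; the calibration is good to about 2 mm. A picture is of the moment at which its call begins: read the wrist's pose just before it. camera_params takes no time and is no camera call.
- r.job_done(): hands the job in; it is judged then, once.
The state is a dict: "time": time; "joints": joint angles; "joint_velocities": joint speeds; "effort": joint torques, N m; "tool_pos": TCP position; "tcp_rot": TCP orientation; "force": force on the tool from outside, world axes, zero at the start; "wrist_torque": the same for the moment, N m; "gripper_width": finger opening in m; "finger_force": force on a finger pad.
Only numpy, scipy, OpenCV 4.12 (cv2) and the standard library are available. Lean on these libraries where they do the work, as an engineer would, in place of code of your own. Each camera call takes 0.05 s, during which the arm holds its last target. There are 200 camera calls.

## Task

The trophy plate on the corner shelf is to be polished. Gently draw the shelf's pull-out tray all the way out from under the top board, then take the square knob of the turntable on it and turn it gently until the plate faces squarely out of the front of the tray. Finish still gripping the knob, holding the turntable still there with the tray fully out; do not knock the plate, and leave everything else on the table where it is.

Things in the scene. Friction and masses are not known exactly. Their poses are not given: they have to be found in the camera images.
- unit: mango wood corner shelf unit, fixed on the table: 300 mm wide, 390 mm deep to its rear corner, open at the front. Top board 20 mm thick, underside 222 mm, top 242 mm above the table, a 22 mm book fixed on it. Origin: on the table under the middle of the top board's front edge. -x: its front, the way the tray comes out; +x: into the shelf; z up. Stands at a different place and a little turned each time
- tray (a joint): travel of the pull-out tray on its plastic runners, m: 0 fully in, 0.17 fully out at its stop. Slides along the unit's -x, takes about 3 N, stays where it is left; starts 0 to 0.02. The tray is 256 mm wide; its front board (61 mm high) stands ahead of the top board even when the tray is in
- tray_grip (a point): grip point of the tray, moves with it: in the raised grip in the middle of the front board, an upright board 14 mm thick (unit's x) and 90 mm wide (unit's y), top edge 104 mm above the table. The point is 20 mm below that edge, 95 mm ahead of the unit's origin when the tray is in. Free in front; pieces on the turntable (up to 153 mm high) begin 65 mm behind it, the platter's edge (48 mm high) 60 mm
- turntable (a joint): angle of the turntable, rad, growing anticlockwise seen from above; 0 or any whole turn: the plate faces the front of the tray. Turns without end either way on a light bearing (0.03 N m), stays where it is left; starts 0.9 to 5.38. Four pieces are stuck down on it a quarter turn apart: the trophy plate, a 60 mm ball in a cup, four cricket bails in a cradle, a 72 mm high cone
- table_axis (a point): middle of the turntable's wooden platter (200 mm across), on its axis at the platter's top, 48 mm above the table; moves with the tray, 160 mm behind the tray's grip point: 65 mm inside the unit's front edge when the tray is in, 105 mm ahead of it when fully out
- turn_knob: the turntable's handle: a square wooden knob 32 x 32 mm, 36 mm high, on a 16 mm post on the turntable's axis, turning with it. Origin: middle of the knob, 186 mm above the table (its top 204 mm). Sides along its own x and y, which point as the plate's do. The pieces around it, from 20 to 95 mm off the axis, reach up to 153 mm above the table
- plate: the ceramic trophy plate: white round dish 94 mm across with a medallion, on a small easel on the turntable, leaning back 14 degrees, top 153 mm above the table. Fragile. Origin: on the platter under the plate's middle, 52 mm from the axis. It looks along its own -x, away from the axis, and faces the front when its x runs the same way as the unit's x
- mug: blue ceramic mug, 80 mm wide, 92 mm tall, handle at its +y, a bystander; origin at the centre of its underside
- remote: black TV remote control, 150 x 44 x 18 mm, lying flat, a bystander; origin at the centre of its underside
- candle: amber glass candle jar with a lid, 72 mm wide, 85 mm tall, a bystander; origin at the centre of its underside
- coasters: stack of round cork coasters, 96 mm wide, 32 mm tall, a bystander; origin at the centre of its underside
- dish: terracotta bowl, 90 mm wide, 36 mm tall, a bystander; origin at the centre of its underside
- spec_case: spectacle case, 160 x 60 x 40 mm, a bystander; origin at the centre of its underside

How it is judged:
On the way, in this order (a step that is already met when the one before it is completed fails the run):
1. the tray is drawn out to its stop (within 15 mm) (value of joint tray above 0.155 m), for 0.2 s.
2. the knob is gripped with the fingers while the plate is still turned away, so that the knob does the turning (contact force between the fingers and turn_knob above 5 N and distance between the grasp point and turn_knob below 0.035 m and (angle between the x axis of plate and the x axis of unit, either way round above 0.3 rad or x of plate in the frame of unit above -0.1 m)), for 0.1 s.
At the end, for the whole second after the job is handed in: The tray is out to within 15 mm of its stop, the plate faces the front of the tray to within 0.10 rad (about 6 degrees), the turntable is still (under 0.05 rad/s), and the fingers still grip the square knob (over 5 N, the grasp point within 35 mm of the knob's middle) (value of joint tray above 0.155 m and angle between the x axis of plate and the x axis of unit, either way round below 0.1 rad and x of plate in the frame of unit below -0.13 m and contact force between the fingers and turn_knob above 5 N and distance between the grasp point and turn_knob below 0.035 m and velocity of joint turntable between -0.05 and 0.05 rad/s); the arm keeps its last pose, push and grip.
It fails at once if the tray is jerked (over 0.4 m/s) (velocity of joint tray above 0.4 m/s or velocity of joint tray below -0.4 m/s).
It fails at once if the turntable is spun (over 3 rad/s) (velocity of joint turntable above 3 rad/s or velocity of joint turntable below -3 rad/s).
It fails at once if the robot knocks the plate (over 3 N) (contact force between any of the fingers, the arm and plate above 3 N).
It fails at once if a bystander is moved by more than 20 mm (distance of any of mug, remote, candle, coasters, dish, spec_case from where it was at the start of the episode above 0.02 m).
It also fails if it takes over 48 s, if anything falls off the work surface, if the arm or the gripper's body presses on something with over 40 N, if the wrist force passes 120 N, or if a joint passes its speed limit or range.

## Working session

There is one attempt and no reset: what is moved stays moved. The work goes in short steps, Python scripts to look and compute and a shell command to move; the robot and the scene stay as the last step left them, time stands still between calls to the robot, and variables do not carry over. Pictures are saved under pics/ and viewed, at most 10 in all, crops included, and the job is handed in when it is done.

```bash
ls; mkdir -p pics; python3 - <<'E'
from cell import r
import cv2,numpy as np
for n in("top","side"):
    cv2.imwrite(f"pics/{n}0.png",r.read_camera(n))
    p=r.camera_params(n);print(n,p["K"],p["R"],p["t"])
print(r.sense())
E
```

```text
pics
top [[516.235058     0.         321.95017411]
 [  0.         516.235058   238.95651337]
 [  0.           0.           1.        ]] [[ 0.00579862 -0.99983642 -0.01713226]
 [-0.98769173 -0.00304855 -0.15638333]
 [ 0.15630552  0.0178282  -0.98754784]] [-0.02523754  0.59028436  1.21447045]
side [[511.97660318   0.         312.99723181]
 [  0.         511.97660318 240.57790938]
 [  0.           0.           1.        ]] [[ 0.99769927 -0.06765699  0.00432343]
 [-0.03146941 -0.51865972 -0.85440141]
 [ 0.06004862  0.85229961 -0.51959555]] [-0.54376533  0.11135191  1.39575966]
{'time': 0.1, 'joints': array([ 1.47958760e+00,  2.55711278e-01,  1.07125856e-01, -4.02413154e-04,
       -1.42387039e+00, -2.84593429e-01]), 'joint_velocities': array([-0.00050447, -0.00187827,  0.00179185,  0.00305603,  0.00096132,
        0.0021929 ]), 'effort': array([-2.80808599e-03, -3.87600982e+01,  2.38474989e+01,  5.37794575e+00,
       -3.73242830e-03,  3.19819947e-06]), 'tool_pos': array([0.20165841, 0.51123372, 0.23047366]), 'tcp_rot': array([ 9.82392581e-01, -1.86826361e-01, -1.17979766e-04,  8.45080462e-04]), 'force': array([ 0.24422142,  0.63564539, -0.38539823]), 'wrist_torque': array([-0.01459789,  0.0391069 , -0.04187298]), 'finger_force': 0.0, 'gripper_width': 0.0852119912392912}
```

View pics/top0.png

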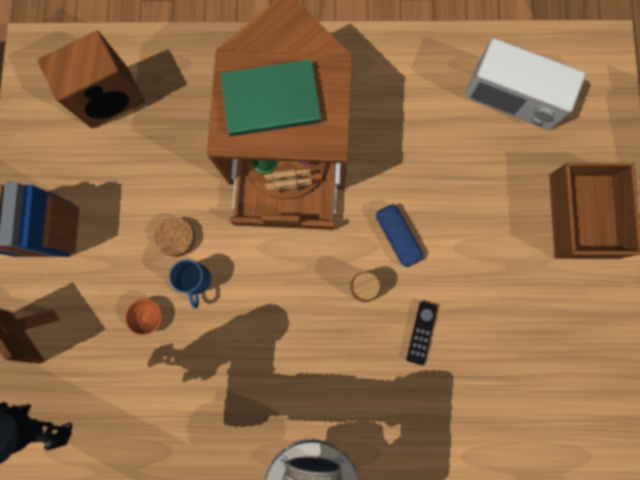

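View pics/side0.png

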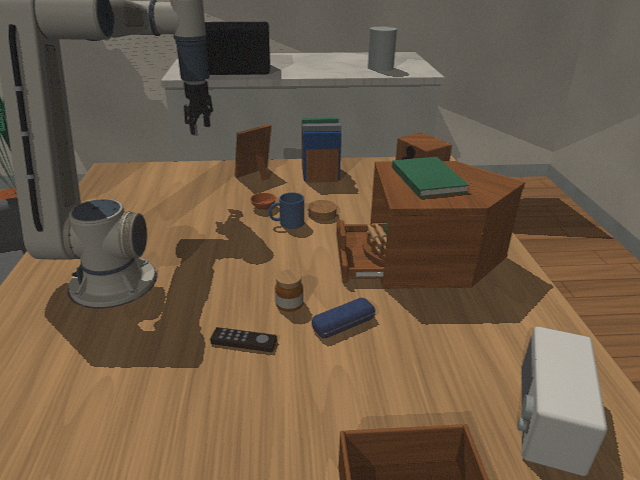

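The top view shows the unit's front edge at about (208,156)–(349,162), and the tray's front board at rows 213–228. The raised grip is near (281,217), with the bails towards the front. The mug (190,278), coasters (175,236), candle (366,286) and spectacle case (400,235) all stand in front of it.

```bash
cat > h.py <<'E'
from cell import r
import cv2,numpy as np
from scipy.spatial.transform import Rotation as Ro
def ray(n,uv,s=None):
    p=r.camera_params(n);d=np.linalg.inv(p["K"])@[*uv,1]
    if n=="wrist":
        R=Ro.from_quat(s["tcp_rot"]).as_matrix();T=np.array(p["T_tool_cam"])
        return R@T[:3,3]+s["tool_pos"],R@T[:3,:3]@d
    R=np.array(p["R"]);return -R.T@p["t"],R.T@d
def pl(n,uv,z,s=None):
    o,d=ray(n,uv,s);return (o+d*(z-o[2])/d[2]).round(4)
def proj(n,X):
    p=r.camera_params(n);c=p["K"]@(np.array(p["R"])@X+p["t"]);return c[:2]/c[2]
E
python3 - <<'E'
from h import *
im=cv2.imread("pics/top0.png")[130:240,195:360]
cv2.imwrite("pics/crop1.png",cv2.resize(im,None,fx=4.8,fy=4.8,interpolation=cv2.INTER_CUBIC))
E
```

```text
(no output)
```

View pics/crop1.png

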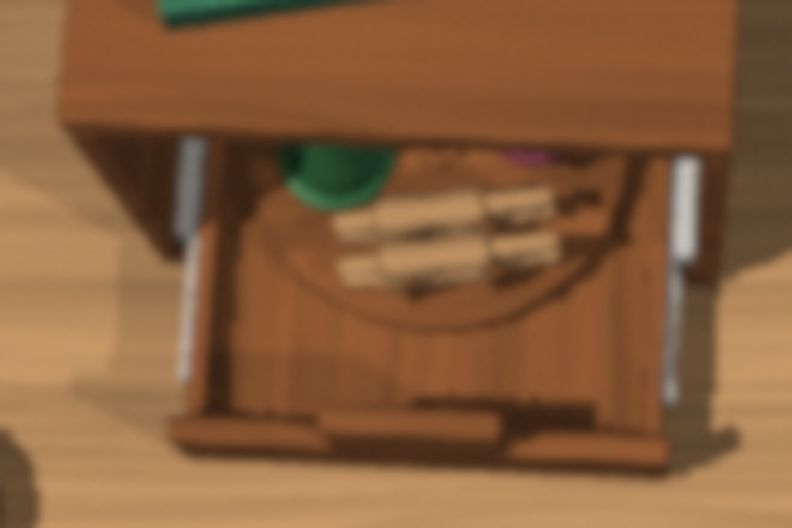

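The crop shows the top board's front corners at (62,123) and (733,150). The grip's top face is about (318..500, 410..443). At the left is the green cup, and the cone is purple, deep on the right.

```bash
python3 - <<'E'
from h import *
g=lambda u,v:(u/4.8+195-.4,v/4.8+130-.4)
a=pl("top",g(62,123),.242);b=pl("top",g(733,150),.242);print(a,b,np.linalg.norm(a-b))
y=(a-b)/np.linalg.norm(a-b);yaw=np.arctan2(-y[0],y[1]);print("yaw",np.degrees(yaw))
fl=pl("top",g(170,425),.061);fr=pl("top",g(667,445),.061);d=fl-fr;print(fl,fr,np.linalg.norm(d),np.degrees(np.arctan2(-d[0],d[1])))
o=(a+b)/2;c=pl("top",g(410,427),.104);R=np.array([[np.cos(yaw),-np.sin(yaw)],[np.sin(yaw),np.cos(yaw)]])
print("origin",o,"grip",c,"in unit",R.T@(c-o)[:2])
s=r.sense();print(Ro.from_quat(s["tcp_rot"]).as_matrix().round(3))
for n,z in(("mug",(190,278)),("coast",(175,236)),("candle",(366,286)),("case",(400,235))):print(n,pl("top",z,.08 if n in("mug","candle") else .035))
E
```

```text
[0.7384 0.2176 0.242 ] [ 0.7262 -0.0786  0.242 ] 0.2964511426862781
yaw -2.3585875305234456
[0.6387 0.2014 0.061 ] [ 0.629  -0.0508  0.061 ] 0.2523864695263991 -2.202598161765815
origin [0.7323 0.0695 0.242 ] grip [0.6294 0.0751 0.104 ] in unit [-0.10304329  0.00136056]
[[ 0.93  -0.367 -0.001]
 [-0.367 -0.93  -0.002]
 [ 0.     0.002 -1.   ]]
mug [0.4909 0.2874 0.08  ]
coast [0.5985 0.3419 0.035 ]
candle [ 0.474  -0.1269  0.08  ]
case [ 0.6026 -0.2144  0.035 ]
```

```bash
python3 -m crank '{"gripper":[90,90,90,90,90,90,90,90,90,90],"delta_pos":[[0,0,0],[0,0,0],[0,0,0],[0,0,0],[0,0,0],[0,0,0],[0,0,0],[0,0,0],[0,0,0],[0,0,0]],"turn":[7.1,7.1,7.1,7.1,7.1,7.1,7.1,7.1,7.0,7.0]}'
python3 -m crank '{"gripper":[90,90,90,90,90,90,90,90,90,90],"delta_pos":[[0.03,-0.032,0],[0.03,-0.032,0],[0.03,-0.032,0],[0.03,-0.032,0],[0.03,-0.032,0],[0.03,-0.032,0],[0.03,-0.032,0],[0.03,-0.032,0],[0.03,-0.032,0],[0.03,-0.032,0]],"turn":[0,0,0,0,0,0,0,0,0,0]}'
python3 -c "
from h import *
s=r.sense();R=Ro.from_quat(s['tcp_rot']).as_matrix();print(s['tool_pos'],R.round(3),s['joints'],R.T@(np.array([.629,.075,.16])-s['tool_pos']))"
```

```text
time: 1.1
tool_pos: [0.2017, 0.5113, 0.2308]
tcp_rot: [-0.691, 0.723, -0.0, -0.001]
force: [-0.5, 0.4, 0.6]
gripper_width: 0.055
finger_force: 0.0
time: 2.1
tool_pos: [0.5102, 0.1973, 0.231]
tcp_rot: [-0.693, 0.721, 0.0, -0.0]
force: [1.0, 0.1, 0.1]
gripper_width: 0.0551
finger_force: 0.0
[0.51016308 0.19729378 0.23095064] [[-0.041 -0.999 -0.001]
 [-0.999  0.041 -0.   ]
 [ 0.     0.001 -1.   ]] [ 6.55009641e-01  2.49692679e-01  1.00274376e-01 -2.45202452e-04
 -1.42201642e+00 -6.95584096e-01] [ 0.11735239 -0.12374981  0.07089695]
```

```bash
python3 -m crank '{"gripper":[90,90,90,90,90,90,90,90,90,90],"delta_pos":[[0.02,-0.02,0],[0.02,-0.02,0],[0.02,-0.02,0],[0.02,-0.02,0.01],[0.02,-0.02,0.01],[0.017,-0.024,0.01],[0,0,0.01],[0,0,0],[0,0,0],[0,0,0]],"turn":[0,0,0,0,0,0,0,0,0,0]}'
python3 - <<'E'
from h import *
import json
s=r.sense();im=r.read_camera("wrist");cv2.imwrite("pics/w1.png",im)
json.dump({k:list(s[k]) for k in("tool_pos","tcp_rot")},open("s1.json","w"));print(s["joints"],r.camera_params("wrist"))
E
```

```text
time: 3.1
tool_pos: [0.6283, 0.0776, 0.1923]
tcp_rot: [-0.693, 0.721, -0.0, 0.001]
force: [-0.9, 0.6, -0.7]
gripper_width: 0.0554
finger_force: 0.0
[ 3.69375727e-01  4.32526420e-01  2.65619236e-01  1.84398454e-04
 -1.40256947e+00 -4.09017919e-01] {'K': array([[432.36154862,   0.        , 319.36566072],
       [  0.        , 432.36154862, 240.96780599],
       [  0.        ,   0.        ,   1.        ]]), 'T_tool_cam': array([[-6.18386358e-05, -9.53523952e-01, -3.01317223e-01,
         7.79026825e-02],
       [ 9.99999950e-01,  3.45137261e-05, -3.14447001e-04,
        -1.77490179e-03],
       [ 3.10232327e-04, -3.01317228e-01,  9.53523902e-01,
        -1.40825036e-01],
       [ 0.00000000e+00,  0.00000000e+00,  0.00000000e+00,
         1.00000000e+00]])}
```

View pics/w1.png

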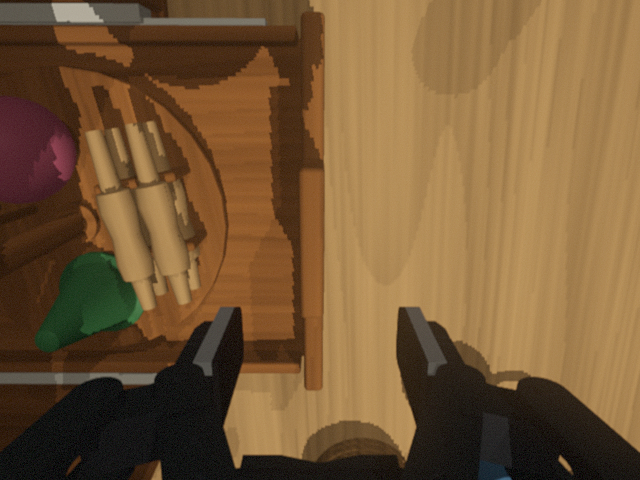

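The wrist view shows the grip's top face at columns 301–323 and rows 168–317, between the fingers. The bails are at the front, so the plate is presumably at the rear. The magenta ball is on one side and the green cone on the other.

```bash
python3 - <<'E'
from h import *
import json
s={k:np.array(v) for k,v in json.load(open("s1.json")).items()}
R=Ro.from_quat(s["tcp_rot"]).as_matrix()
P=[pl("wrist",c,.104,s) for c in((301,168),(323,168),(301,317),(323,317))];print(P)
c=np.mean(P,0);c[2]=.067;print(c,R.T@(c-s["tool_pos"]))
for h in ((303,14),(303,385),(324,14),(322,388)): print(pl("wrist",h,.061,s))
E
```

```text
[array([0.6382, 0.0313, 0.104 ]), array([0.6266, 0.0318, 0.104 ]), array([0.6427, 0.1185, 0.104 ]), array([0.6298, 0.1191, 0.104 ])]
[0.634325 0.075175 0.067   ] [ 0.00224747 -0.0059271   0.12529764]
[ 0.6346 -0.0493  0.061 ]
[0.6472 0.1966 0.061 ]
[ 0.6227 -0.0489  0.061 ]
[0.6333 0.1997 0.061 ]
```

```bash
python3 -m crank '{"gripper":[90,90,90,90,90,90,90,90,90,90],"delta_pos":[[0.002,-0.005,0.01],[0,0,0.02],[0,0,0.02],[0,0,0.02],[0,0,0.02],[0,0,0.015],[0,0,0.01],[0,0,0.01],[0,0,0],[0,0,0]],"turn":[0,0,0,0,0,0,0,0,0,0]}'
python3 -m crank '{"gripper":[160,200,255,255,255,255,255,255,255,255],"delta_pos":[[0,0,0],[0,0,0],[0,0,0],[0,0,0],[0,0,0],[0,0,0],[0,0,0],[0,0,0],[0,0,0],[0,0,0]],"turn":[0,0,0,0,0,0,0,0,0,0]}'
```

```text
time: 4.15
tool_pos: [0.6337, 0.0747, 0.0667]
tcp_rot: [-0.693, 0.721, -0.0, 0.0]
force: [0.0, 0.8, 0.6]
gripper_width: 0.0554
finger_force: 0.0
time: 5.15
tool_pos: [0.6337, 0.0748, 0.067]
tcp_rot: [-0.693, 0.721, -0.0, 0.0]
force: [-2.5, -0.3, 5.8]
gripper_width: 0.0132
finger_force: 61.4
```

```bash
python3 -m crank '{"gripper":[255,255,255,255,255,255,255,255,255,255],"delta_pos":[[0,0.005,0],[0,0.01,0],[0,0.015,0],[0,0.015,0],[0,0.015,0],[0,0.015,0],[0,0.015,0],[0,0.015,0],[0,0.015,0],[0,0.015,0]],"turn":[0,0,0,0,0,0,0,0,0,0]}'
python3 -m crank '{"gripper":[255,255,255,255,255,255,255,255,255,255],"delta_pos":[[0,0.008,0],[0,0.005,0],[0,0.005,0],[0,0.003,0],[0,0.003,0],[0,0.003,0],[0,0,0],[0,0,0],[0,0,0],[0,0,0]],"turn":[0,0,0,0,0,0,0,0,0,0]}'
```

```text
time: 6.15
tool_pos: [0.4988, 0.0805, 0.0669]
tcp_rot: [-0.693, 0.721, -0.001, 0.001]
force: [2.9, 1.5, 4.4]
gripper_width: 0.0133
finger_force: 61.3
time: 7.15
tool_pos: [0.4721, 0.0817, 0.0669]
tcp_rot: [-0.693, 0.721, -0.0, 0.001]
force: [0.4, 2.3, 9.4]
gripper_width: 0.0129
finger_force: 62.1
```

```bash
python3 -m crank '{"gripper":[255,255,255,255,255,255,255,255,255,255],"delta_pos":[[0,0.002,0],[0,0.002,0],[0,0.002,0],[0,0.002,0],[0,0.001,0],[0,0,0],[0,0,0],[0,0,0],[0,0,0],[0,0,0]],"turn":[0,0,0,0,0,0,0,0,0,0]}'
```

```text
time: 8.15
tool_pos: [0.4692, 0.0818, 0.067]
tcp_rot: [-0.693, 0.721, -0.004, 0.004]
force: [27.1, -6.4, -14.1]
gripper_width: 0.014
finger_force: 59.5
```

```bash
python3 -m crank '{"gripper":[255,150,90,90,90,90,90,90,90,90],"delta_pos":[[0,-0.006,0],[0,0,0],[0,0,0],[0,0,0],[0,0,0],[0,0,-0.01],[0,0,-0.03],[0,0,-0.04],[0,0,-0.05],[0,0,-0.05]],"turn":[0,0,0,0,0,0,0,0,0,0]}'
python3 - <<'E'
from h import *
s=r.sense();im=r.read_camera("top");cv2.imwrite("pics/t2.png",im)
p=im[130:340,195:390];cv2.imwrite("pics/t2c.png",cv2.resize(p,None,fx=2.8,fy=2.8,interpolation=cv2.INTER_CUBIC));print(s["tool_pos"],s["joints"])
E
```

```text
time: 9.15
tool_pos: [0.4678, 0.081, 0.2489]
tcp_rot: [-0.693, 0.721, -0.0, -0.0]
force: [1.4, 0.8, 0.3]
gripper_width: 0.0552
finger_force: 0.0
[0.46780735 0.08099935 0.24891366] [ 5.02856952e-01  9.99431436e-02 -3.85263638e-02  2.18570640e-04
 -1.43229630e+00 -5.43368904e-01]
```

View pics/t2c.png

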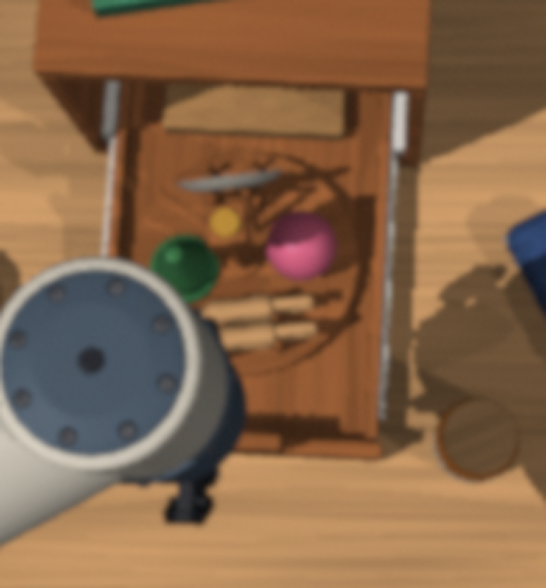

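The crop shows the tray out. The plate is edge-on at the rear, about (230,180), with the ball at (300,245), the cone at (185,268) and the bails at the front; the arm hides part of it. I'll move over the axis and look with the wrist camera.

```bash
python3 -m crank '{"gripper":[0,0,0,0,0,0,0,0,0,0],"delta_pos":[[0,0,-0.02],[0,0,-0.02],[0,-0.02,-0.02],[0,-0.025,0],[0,-0.03,0],[0,-0.03,0],[0,-0.03,0],[0,-0.025,0],[0,0,0],[0,0,0]],"turn":[0,0,0,0,0,0,0,0,0,0]}'
python3 - <<'E'
from h import *
import json
s=r.sense();im=r.read_camera("wrist");cv2.imwrite("pics/w2.png",im)
json.dump({k:list(s[k]) for k in("tool_pos","tcp_rot")},open("s2.json","w"));print(s["tool_pos"],s["joints"])
E
```

```text
time: 10.2
tool_pos: [0.6284, 0.0748, 0.306]
tcp_rot: [-0.692, 0.721, 0.0, -0.0]
force: [0.1, 0.3, 0.2]
gripper_width: 0.0851
finger_force: 0.0
[0.62839387 0.07476788 0.30604557] [ 3.64901498e-01  4.27531760e-01  5.42836591e-01  5.11618390e-06
 -1.68702094e+00 -4.05957043e-01]
```

View pics/w2.png

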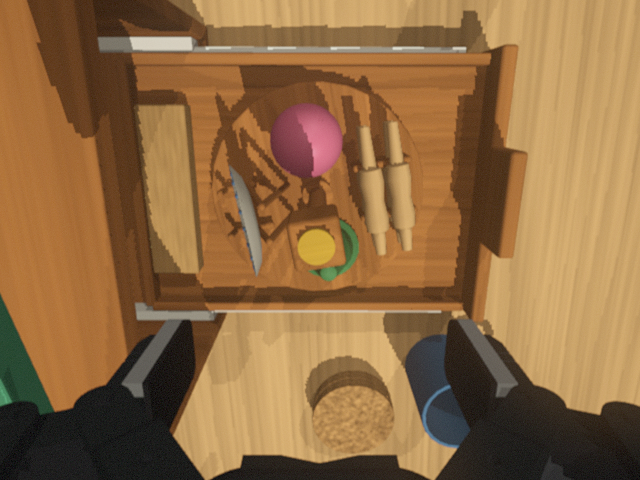

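The wrist view shows the knob's top with a yellow disc at about (316,246). The plate's edge runs from (232,170) to (258,272) at the rear. I'll zoom in on the knob for its corners.

```bash
python3 - <<'E'
from h import *
im=cv2.imread("pics/w2.png")
m=cv2.inRange(cv2.cvtColor(im,cv2.COLOR_BGR2HSV),(20,140,100),(32,255,255));m[:200]=0;m[:, :285]=0;m[:, :][:,350:]=0
print(cv2.moments(m,True)["m00"],[cv2.moments(m,True)[k]/cv2.moments(m,True)["m00"] for k in("m10","m01")])
cv2.imwrite("pics/w2c.png",cv2.resize(im[190:300,220:360],None,fx=5,fy=5,interpolation=cv2.INTER_CUBIC))
E
```

```text
1080.0 [316.09537037037035, 246.67962962962963]
```

View pics/w2c.png

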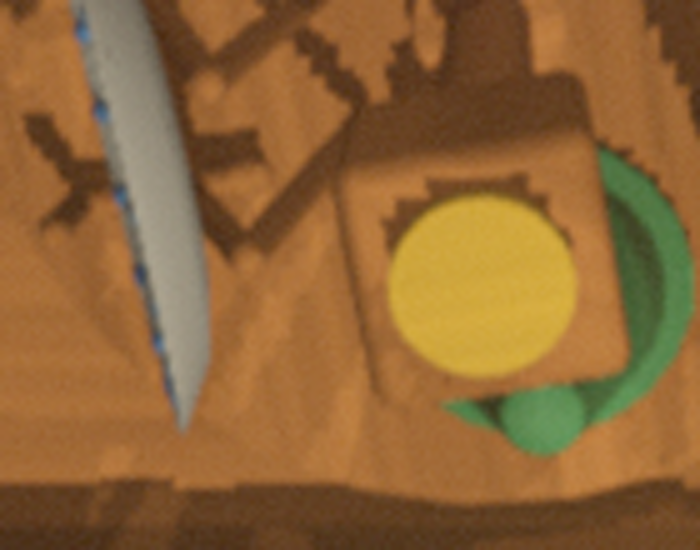

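Knob corners in the crop are (340,178), (590,130), (632,362) and (385,405). The plate's decorated side faces into the shelf, so it needs about a half turn.

```bash
python3 - <<'E'
from h import *
import json
s={k:np.array(v) for k,v in json.load(open("s2.json")).items()}
R=Ro.from_quat(s["tcp_rot"]).as_matrix()
P=np.array([pl("wrist",(u/5+220-.4,v/5+190-.4),.204,s) for u,v in((340,178),(590,130),(632,362),(385,405))])
c=P.mean(0);print(P,c,"side",[np.linalg.norm(P[i]-P[i-1]) for i in range(4)])
ang=lambda d:np.degrees(np.arctan2(d[1],d[0]))
print([ang(P[(i+1)%4]-P[i]) for i in range(4)])
print("disc",pl("wrist",(316.1,246.7),.206,s))
c[2]=.167;print("tool delta",R.T@(c-s["tool_pos"]),"tool y",ang(R[:,1]))
# tray orientation: front board at z .061 & runners
print("board",ang(pl("wrist",(516,46),.061,s)-pl("wrist",(484,318),.061,s)))
print("grip", ang(pl("wrist",(526,152),.104,s)-pl("wrist",(515,257),.104,s)))
print("plate top",pl("wrist",(240,222),.153,s))
print("bails",ang(pl("wrist",(364,128),.08,s)-pl("wrist",(380,250),.08,s)))
E
```

```text
[[0.6482 0.0631 0.204 ]
 [0.6189 0.0586 0.204 ]
 [0.6147 0.0873 0.204 ]
 [0.6446 0.0916 0.204 ]] [0.6316  0.07515 0.204  ] side [np.float64(0.02872646863086377), np.float64(0.029643549045281332), np.float64(0.02900568909714093), np.float64(0.030207614933986358)]
[np.float64(-171.26853273058578), np.float64(98.3256503304268), np.float64(8.183750072104594), np.float64(-82.80076636163227)]
disc [0.6322 0.0763 0.206 ]
tool delta [-0.00056454 -0.00330496  0.13904263] tool y 177.64764781004456
board -91.8505930230075
grip -90.19734403998389
plate top [0.6859 0.0733 0.153 ]
bails -82.88160514413624
```

```bash
python3 -m crank '{"gripper":[80,80,80,80,80,80,80,80,80,80],"delta_pos":[[-0.001,-0.0035,0],[0,0,0],[0,0,0],[0,0,0],[0,0,0],[0,0,0],[0,0,0],[0,0,0],[0,0,0],[0,0,0]],"turn":[7.95,7.95,7.95,7.95,7.95,7.95,7.95,7.95,7.95,7.95]}'
python3 -m crank '{"gripper":[80,80,80,80,80,80,80,80,80,80],"delta_pos":[[0,0,0.01],[0,0,0.02],[0,0,0.02],[0,0,0.02],[0,0,0.02],[0,0,0],[0,0,0],[0,0,0],[0,0,0],[0,0,0]],"turn":[0,0,0,0,0,0,0,0,0,0]}'
python3 - <<'E'
from h import *
s=r.sense();im=r.read_camera("wrist");cv2.imwrite("pics/w3.png",im)
m=cv2.inRange(cv2.cvtColor(im,cv2.COLOR_BGR2HSV),(20,140,100),(32,255,255))
n,l,st,c=cv2.connectedComponentsWithStats(m)
i=1+st[1:,4].argmax();print(st[i],c[i]);R=Ro.from_quat(s["tcp_rot"]).as_matrix();P=pl("wrist",c[i],.205,s)
print(P,R.T@(P-s["tool_pos"]),np.degrees(np.arctan2(R[1,1],R[0,1])),s["joints"])
E
```

```text
time: 11.25
tool_pos: [0.631, 0.0758, 0.3078]
tcp_rot: [-0.069, 0.998, 0.0, 0.001]
force: [-1.0, 0.1, -0.0]
gripper_width: 0.0586
finger_force: 0.0
time: 12.25
tool_pos: [0.6323, 0.0758, 0.2172]
tcp_rot: [-0.071, 0.997, 0.0, 0.001]
force: [0.2, 0.8, -0.7]
gripper_width: 0.0585
finger_force: 0.0
[ 297  280   56   54 1922] [323.4635796  304.93080125]
[0.6313 0.0762 0.205 ] [0.00093092 0.00048651 0.01215689] 98.19306048881175 [ 3.64344861e-01  4.33250052e-01  3.29401091e-01  9.85604739e-05
 -1.46542403e+00 -1.79215578e+00]
```

View pics/w3.png

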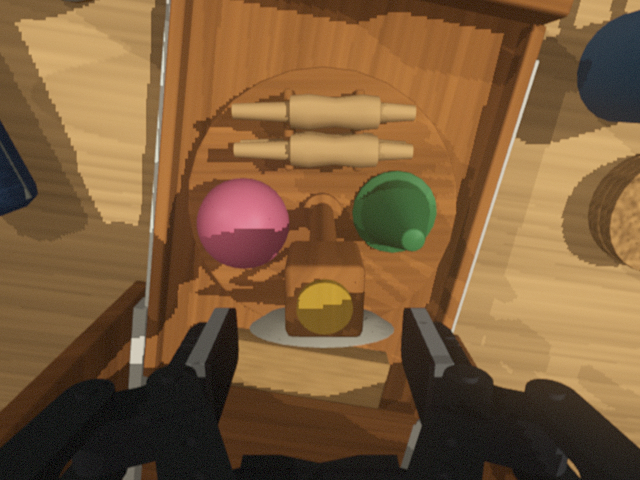

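The knob is centred at (323,305) between the fingers and square to them, with the ball, cone and bails all clear. I'll go down and grip.

```bash
python3 -m crank '{"gripper":[80,80,80,80,80,80,80,80,80,80],"delta_pos":[[0,0,0.01],[0,0,0.01],[0,0,0.01],[0,0,0.01],[0,0,0.007],[0,0,0],[0,0,0],[0,0,0],[0,0,0],[0,0,0]],"turn":[0,0,0,0,0,0,0,0,0,0]}'
python3 -m crank '{"gripper":[120,130,140,150,170,200,255,255,255,255],"delta_pos":[[0,0,0],[0,0,0],[0,0,0],[0,0,0],[0,0,0],[0,0,0],[0,0,0],[0,0,0],[0,0,0],[0,0,0]],"turn":[0,0,0,0,0,0,0,0,0,0]}'
```

```text
time: 13.3
tool_pos: [0.6321, 0.0758, 0.1697]
tcp_rot: [-0.071, 0.997, 0.0, 0.0]
force: [-0.2, -0.2, -0.4]
gripper_width: 0.0583
finger_force: 0.0
time: 14.3
tool_pos: [0.6323, 0.0775, 0.1698]
tcp_rot: [-0.072, 0.997, 0.001, 0.001]
force: [0.6, 5.5, 2.4]
gripper_width: 0.031
finger_force: 61.6
```

```bash
python3 -m crank '{"gripper":[255,255,255,255,255,255,255,255,255,255],"delta_pos":[[0,0.0015,0],[0,0,0],[0,0,0],[0,0,0],[0,0,0],[0,0,0],[0,0,0],[0,0,0],[0,0,0],[0,0,0]],"turn":[0,-2,-4,-6,-6,-6,-6,-6,-6,-6]}'
python3 -m crank '{"gripper":[255,255,255,255,255,255,255,255,255,255],"delta_pos":[[0,0,0],[0,0,0],[0,0,0],[0,0,0],[0,0,0],[0,0,0],[0,0,0],[0,0,0],[0,0,0],[0,0,0]],"turn":[-6,-6,-6,-6,-6,-6,-6,-6,-6,-6]}'
```

```text
time: 15.3
tool_pos: [0.6318, 0.0784, 0.1698]
tcp_rot: [-0.473, 0.881, 0.001, 0.001]
force: [-1.1, 4.1, 3.7]
gripper_width: 0.031
finger_force: 61.8
time: 16.3
tool_pos: [0.6314, 0.0783, 0.1698]
tcp_rot: [0.85, -0.527, -0.0, -0.001]
force: [-1.5, 4.5, 4.1]
gripper_width: 0.0314
finger_force: 61.9
```

```bash
python3 -m crank '{"gripper":[255,255,255,255,255,255,255,255,255,255],"delta_pos":[[0,0,0],[0,0,0],[0,0,0],[0,0,0],[0,0,0],[0,0,0],[0,0,0],[0,0,0],[0,0,0],[0,0,0]],"turn":[-6,-6,-6,-6,-6,-6,-6,-6,-6,-4]}'
python3 -m crank '{"gripper":[255,255,255,255,255,255,255,255,255,255],"delta_pos":[[0,0,0],[0,0,0],[0,0,0],[0,0,0],[0,0,0],[0,0,0],[0,0,0],[0,0,0],[0,0,0],[0,0,0]],"turn":[-2,-1.6,0,0,0,0,0,0,0,0]}'
python3 - <<'E'
from h import *
s=r.sense();R=Ro.from_quat(s["tcp_rot"]).as_matrix();print(s["tool_pos"],np.degrees(np.arctan2(R[1,1],R[0,1])),s["joints"])
im=r.read_camera("top")[120:330,180:390];a=r.read_camera("side")[170:310,290:450]
cv2.imwrite("pics/f.png",np.hstack([cv2.resize(im,(400,400),interpolation=2),cv2.resize(a,(400,400),interpolation=2)]))
cv2.imwrite("pics/w4.png",r.read_camera("wrist"))
E
```

```text
time: 17.3
tool_pos: [0.6314, 0.0774, 0.1698]
tcp_rot: [0.999, -0.049, -0.0, 0.0]
force: [-2.2, 2.6, 3.2]
gripper_width: 0.0315
finger_force: 61.8
time: 18.3
tool_pos: [0.6319, 0.0773, 0.1698]
tcp_rot: [1.0, -0.02, 0.0, -0.0]
force: [-1.7, 2.6, 5.0]
gripper_width: 0.0314
finger_force: 62.0
[0.63192072 0.07731679 0.16982045] -92.26061978250674 [ 3.66847979e-01  4.48442630e-01  2.33391927e-01  2.31254434e-04
 -1.35498783e+00  1.16444362e+00]
```

View pics/f.png

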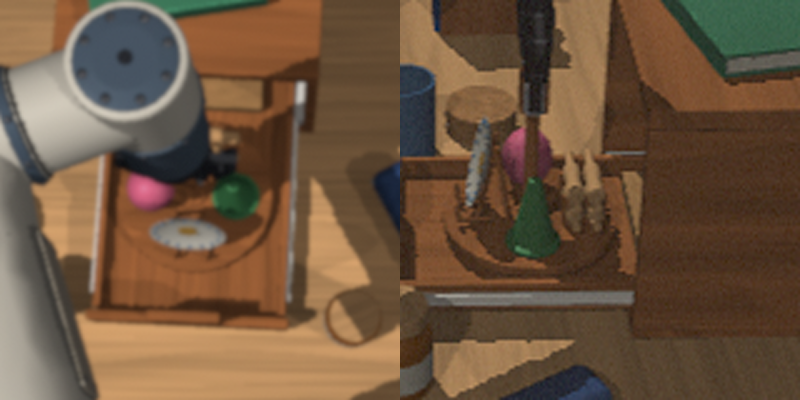

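View pics/w4.png

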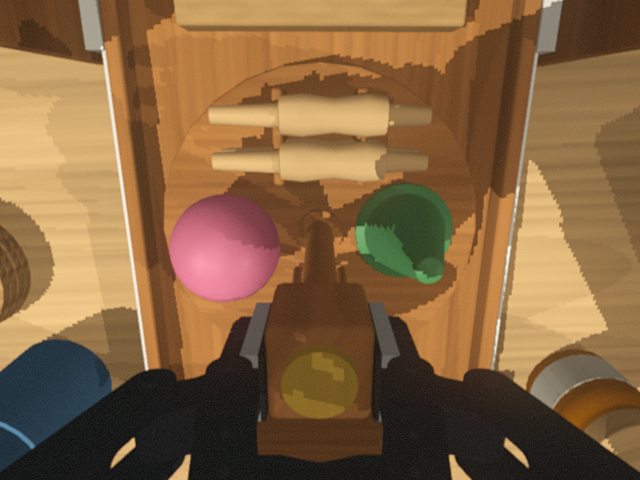

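The plate faces the front, with its medallion visible from above, and the bails are parallel to the tray's rear edge. The tray is out and the knob is gripped. I'll give a slight outward pull to be sure of the stop, then hand in.

```bash
python3 -m crank '{"gripper":[255,255,255,255,255,255,255,255,255,255],"delta_pos":[[-0.001,0,0],[-0.001,0,0],[-0.001,0,0],[-0.001,0,0],[0,0,0],[0,0,0],[0,0,0],[0,0,0],[0,0,0],[0,0,0]],"turn":[0,0,0,0,0,0,0,0,0,0]}' && python3 -c "
from cell import r
print(r.job_done())"
```

```text
time: 19.45
tool_pos: [0.6281, 0.0775, 0.1698]
tcp_rot: [1.0, -0.019, 0.001, -0.0]
force: [1.7, 2.6, 5.8]
gripper_width: 0.0314
finger_force: 62.0
the job is handed in; nothing more can be done
None
```

I drew the tray out to its stop, turned the plate to face the front, and handed the job in at 19.5 s with the knob still gripped at about 62 N; the hand-in returned no verdict.

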